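Hold a die-cast box in the drill jig for hole 3

ROBOT

A 6-joint arm with a two-finger parallel gripper is mounted at the origin on a cart in front of the work surface, level with it; the furniture and walls round the work are solid. World frame = base frame: x ahead of the robot, y to its left, z up, the work surface at z = 0. Lengths are in mm, angles in rad, forces in N, time in s.
With the tool pointing down it reaches from about 350 to 725 mm from the base axis. Payload 4.3 kg.
Tool frame: the origin (TCP) lies at the very end of the fingers, on their centre line; the grasp point (between the pads) lies 19 mm behind it; z points along the fingers, y is the line along which they close (so a half turn about z gives the same grasp; the last joint's range is limited). The gripper opens to 85 mm and grips with 20 to 120 N. Pads are 22 mm wide; open, the fingers measure 114 mm over their backs; the gripper's body (76 mm by 85 mm) begins 54 mm behind the grasp point. The pads swing forward as they close: fully open they stand 13 mm farther back than shut.
Start: joints at [1.102, 0.377, 0.081, 1.274, 0, 1.46], TCP at [201.921, 538.419, 231.329] pointing down, gripper open.
Joint ranges: [-2.72, 2.72], [-0.84, 1.66], [-1.02, 1.22], [-1.77, 2.12], [-1.37, 1.28], [-3.14, 3.14]. Speed limits (rad/s): [2.57, 2.57, 3.14, 3.14, 3.14, 3.14].

INTERFACE

Orientations are given as [roll, pitch, yaw] about the fixed x, y, z axes, in that order (R = Rz(yaw) Ry(pitch) Rx(roll)).
In Python, from plant import bot gives the robot as it stands.
- The arm moves only by the tool drive_tool, never from a script. Its argument "plan" is a list that holds one entry, the list of rows, each a list of 5 numbers: the shift along the tool's x, y, z normalised to -1 to 1, where 1 is 50 cm, then the turn about the tool's z normalised to -1 to 1, where 1 is 180 degrees, then the opening, from -1 (shut) to 1 (fully open). A call has 1 to 5 rows; each row is the pose to reach, as a shift and turn from the pose commanded when the call began, along the tool's axes at that moment, turning the shorter way round; what a row does not reach only later rows make up. A row lasts 1/10 s, in which the tool goes at most 50 mm and 8.59 degrees, less where a joint would pass 70% of its speed; a pose out of reach is approached as far as the arm can. A call with a number of a shift or a turn outside -1 to 1 is refused whole. A call with a gripper value outside its range is refused whole. The fingers move at their own pace and stop on an object; the grip force is fixed at half the most. Time passes only in rows, so rows that repeat a pose let the fingers close. It gives the time, the measured TCP pose, the force, the opening and the grip force at its end, in the units of the state.
- bot.observe(): the state, without advancing time (a new reading comes with each control period).
- bot.snapshot(name): name is "scene" or "top" or "wrist"; returns (picture, depth): 420x560x3 uint8, red, green, blue; 420x560 float32, mm along the optical axis (not along the pixel's ray), 0 where there is no reading.
- bot.calibration(name): a dict with "camera_matrix" (3x3 intrinsics, pixels), "cam_to_world" (4x4, takes a point from camera to world coordinates). Camera axes: x right, y down, z forward; pixel columns grow to the right and rows downward; lengths in mm; the calibration is good to about 2 mm. A picture is of the moment at which its call begins: read the wrist's pose just before it. calibration takes no time and is no camera call; for the wrist camera it gives the pose at the moment of the call.
- bot.job_done(): hands the job in; it is judged then, once.
Trained networks look in the newest picture that a camera, given by its name, has taken for a name from the list of things; names that differ only in an ending like _2 or _b are one class to them, and where a whole thing is asked for, a point or a joint stands for the part that bears it (a point fixed in the world has none). Each returns a list of dicts, best first, with "confidence" (0 to 1); they miss things now and then, are a little off and sometimes report something else, mostly with a low value. They report only what shows in the picture. A call takes as long as a camera call. They do not tell look-alikes from the thing itself.
- bot.find_in(label, camera): "location" ([column, row] in pixels, amid what is visible of it).
- bot.cut_out(label, camera): "pixels" (420x560 bool, what is visible of it) and "location" ([column, row] in pixels, amid what is visible of it).
- bot.place_of(label, camera): "location" ([column, row] in pixels: a listed point, or the origin of a listed thing).
The state is a dict: "time": time; "qpos": joint angles; "qd": joint speeds; "joint_torque": joint torques, N m; "ee_pos": TCP position; "ee_rot": TCP orientation; "contact_force": force on the tool from outside, world axes, zero at the start; "torque": the same for the moment, N m; "finger_gap": finger opening in mm; "finger_force": force on a finger pad.
Only numpy, scipy, OpenCV 4.12 (cv2) and the standard library are available. Lean on these libraries where they do the work, as an engineer would, in place of code of your own. Each camera call takes 0.05 s, during which the arm holds its last target. There are 200 camera calls.

TASK

I am about to drill hole 3 in the blank aluminium box: first turn the drill jig's numbered stop to 3, then lay the box flat on the jig plate, slide it under the drill bush and press it firmly into the corner, its long side against the fence and its end against the stop at once. Finish while still gripping it and pressing it against both (a few newtons each, not hammered in), and leave the potentiometer, marker pen and terminal block where they lie.

Things in the scene. Friction and masses are not known exactly. Their poses are not given: they have to be found in the camera images.
- bush (a point): Point on the jig plate's top straight below the drill bush. Its axes are the jig's: x to the fence, y along the fence to the numbered stop, z up; all 'of bush' figures below are in them. With 3 in use, the seated box has its centre 23 mm toward -y of bush and 17 mm above it
- jig: Drill jig, fixed on the bench, fence side away from the robot; axes as bush; origin at the centre of its underside, bush at (-8, 8, 10) mm of it. Dark grey plate 120 (x) by 240 (y) by 10 mm. The box comes in from the plate's -y end, sliding along +y under the bush arm
- bush_arm (a point): Centre of the steel arm that holds the drill bush, 47.5 mm above the plate over bush: 22 mm wide (y), from x = -11 to +60 mm of bush, underside 40.5 mm and top 56 mm above the plate, post at x = +38 to +60 mm. Fingers must stay clear of it: grip the box on the half away from the stop, about 26 mm from its middle
- fence: Low straight steel bar on the plate along y, from y = -128 to +18 mm of bush, 12 mm wide, 10 mm high. Its face for the box's long side looks to -x and lies at x = +22 mm of bush. A finger on that side of the box must stay more than 10 mm above the plate. Origin: centre of its underside
- stop_grip (a point): Where to grip the numbered stop's bar: on its vertical turning axis, 48 mm above the bench, 64 mm toward +y of bush. The black bar is 12 mm thick, 39 mm long, 34 to 59 mm above the bench. Its pointed end points to flat 3. Seen from above the bar lies along y of the jig with the stop at 3; at 2 it is turned 60 degrees clockwise from that, at 1 120 degrees
- stop_cam: The numbered stop: a dark six-sided steel cam, 13 to 34 mm above the bench, up to 42 mm from its axis. Flats 1 to 4, a white numeral on top of each, lie 20, 26, 32 and 38 mm from the axis; the one that faces the jig's -y (the box) is in use. With 3 in use its face lies at y = +32 mm of bush. Origin: on the axis at plate height
- stop (a joint): Angle of the numbered stop, rad, growing anticlockwise seen from above. A sprung ball clicks in every 60 degrees: 0 is number 1, 1.047 is 2, 2.094 is 3, 3.142 is 4 (the last). It takes about 0.12 N m to leave a click, and the ball pulls it into the nearest click when let go. It starts from 1 to 2, mostly clicked in
- box_center (a point): Centre of the loose blank die-cast aluminium box, 44 (x) by 110 (y) by 34 (z) mm, 0.1 to 0.2 kg, lid with four corner screws on top; the same either way round. Smooth metal: friction on the jig about 0.25. It lies on the bench to the right of the jig
- potentiometer: Loose potentiometer with knob, 26x26x26 mm, behind the jig; to be left alone. Origin: centre of its underside
- marker_pen: Black and white marker pen, 15x130x14 mm (long in y), behind the box; to be left alone. Origin: centre of its underside
- terminal_block: Green screw terminal block, 16x46x16 mm, far right of the box; to be left alone. Origin: centre of its underside
There are look-alikes about, which are no part of the job. There is more than one size of the part that bears box_center; the job needs the larger.

How it is judged:
By the outcome, as a careful person would: the job done as asked, in the order asked, and still so for the second after the job is handed in, while the arm keeps its last pose, push and grip.
It also fails if it takes over 72 s, if anything falls off the work surface, if the arm or the gripper's body presses on something with over 40 N, if the wrist force passes 120 N, or if a joint passes its speed limit or range.

## Working session

There is one attempt and no reset: what is moved stays moved. The work goes in short steps, Python scripts to look and compute and a tool call to move; the robot and the scene stay as the last step left them, time stands still between calls to the robot, and variables do not carry over. Pictures are saved under pics/ and viewed, at most 10 in all, crops included, and the job is handed in when it is done.

Besides the shell and the picture viewer there is one more tool, called after "Call:" as name(argument=value, ...), one argument or row to a line, values as JSON. drive_tool: Moves the arm, as the interface text tells. Scaled input: -1 to 1 covers 50 cm each way for a shift and 180 degrees each way for a turn. Its arguments: {"type":"object","properties":{"plan":{"type":"array","items":{"type":"array","items":{"type":"array","items":{"type":"number"}}}}},"required":["plan"]}

```bash
mkdir -p pics; cat > h.py <<'E'
import numpy as np, cv2
from plant import bot
def world(cam,u,v,d,cal=None):
    c=cal or bot.calibration(cam);K=np.array(c["camera_matrix"]);T=np.array(c["cam_to_world"])
    p=np.linalg.inv(K)@[u,v,1]*d
    return T[:3,:3]@p+T[:3,3]
def onz(cam,u,v,z,cal=None):
    c=cal or bot.calibration(cam);K=np.array(c["camera_matrix"]);T=np.array(c["cam_to_world"])
    r=T[:3,:3]@(np.linalg.inv(K)@[u,v,1]);o=T[:3,3]
    return o+r*(z-o[2])/r[2]
E
python3 - <<'E'
from h import *
s=bot.observe();print(s)
for c in("top","scene"):
    im,d=bot.snapshot(c);cv2.imwrite(f"pics/{c}0.png",im[:,:,::-1]);np.save(f"pics/{c}d.npy",d)
    for l,z in(("bush",10),("stop_grip",48),("box_center",17),("jig",0),("stop_cam",10),("fence",10),("potentiometer",0),("marker_pen",0),("terminal_block",0)):
        for r in bot.place_of(l,c)[:3]:
            u,v=r["location"];print(c,l,round(r["confidence"],2),np.round([u,v]),np.round(onz(c,u,v,z)))
E
```

```text
{'time': 0.0, 'qpos': array([ 1.10166680e+00,  3.78095271e-01,  7.96601717e-02,  1.27437890e+00,
       -7.05565624e-06,  1.46050032e+00]), 'qd': array([-2.60008732e-03,  1.04088455e-03,  1.89648423e-04, -4.59809394e-04,
        5.69597811e-05, -1.31039220e-03]), 'joint_torque': array([ 1.53528406e-03, -4.63601875e+01,  2.69877470e+01,  2.08184996e-02,
        2.86957920e-04,  1.48942885e-07]), 'ee_pos': array([201.63674277, 537.81190418, 230.35573978]), 'ee_rot': array([-3.13958647e+00, -2.15077141e-04,  2.78275893e+00]), 'contact_force': array([-0.23090979, -0.11474599, -0.08403808]), 'torque': array([-0.02000305, -0.0050644 , -0.01198455]), 'finger_force': 0.0, 'finger_gap': 85.29395565902055}
top bush 0.79 [190. 251.] [458. 217.  10.]
top bush 0.52 [415. 207.] [ 567. -316.   10.]
top bush 0.24 [168. 254.] [452. 269.  10.]
top stop_grip 0.71 [162. 255.] [448. 273.  48.]
top box_center 0.98 [296. 254.] [453. -32.  17.]
top box_center 0.68 [371. 248.] [ 467. -208.   17.]
top jig 0.83 [195. 248.] [466. 209.   0.]
top stop_cam 0.85 [166. 253.] [453. 273.  10.]
top fence 0.71 [214. 238.] [491. 163.  10.]
top potentiometer 0.43 [241. 189.] [611. 102.   0.]
top marker_pen 0.67 [329. 186.] [ 617. -112.    0.]
top marker_pen 0.29 [371. 246.] [ 473. -212.    0.]
top terminal_block 0.43 [416. 207.] [ 569. -320.    0.]
scene bush 0.69 [205. 200.] [457. 218.  10.]
scene stop_grip 0.9 [196. 178.] [453. 275.  48.]
scene stop_grip 0.54 [202. 181.] [460. 251.  48.]
scene box_center 0.78 [284. 283.] [ 474. -201.   17.]
scene jig 0.93 [210. 206.] [464. 206.   0.]
scene stop_cam 0.77 [199. 195.] [452. 255.  10.]
scene stop_cam 0.6 [202. 184.] [480. 320.  10.]
scene fence 0.5 [226. 205.] [495. 172.  10.]
scene potentiometer 0.63 [279. 214.] [605. 102.   0.]
scene marker_pen 0.55 [323. 252.] [ 615. -102.    0.]
```

```bash
python3 - <<'E'
from h import *
im=cv2.imread("pics/top0.png");c=im[150:300,120:440]
cv2.imwrite("pics/c1.png",cv2.resize(c,(800,375),interpolation=cv2.INTER_CUBIC))
d=np.load("pics/topd.npy")
cal=bot.calibration("top");K=np.array(cal["camera_matrix"]);T=np.array(cal["cam_to_world"])
v,u=np.mgrid[:420,:560];P=np.stack([(u-K[0,2])/K[0,0]*d,(v-K[1,2])/K[1,1]*d,d],-1)@T[:3,:3].T+T[:3,3]
np.save("pics/P.npy",P)
m=((P[...,2]>8)&(P[...,2]<150)&(P[...,0]>350)&(P[...,0]<700)&(d>0)).astype(np.uint8)
n,lab,st,ce=cv2.connectedComponentsWithStats(m)
for i in range(1,n):
    if st[i,4]<15: continue
    q=P[lab==i];print(st[i],np.round(q.min(0)),np.round(q.max(0)),cv2.minAreaRect(q[:,:2].astype(np.float32)))
E
```

```text
[ 251  137  103   41 1805] [ 631. -165.   21.] [700.  76. 149.] ((665.60693359375, -44.38725280761719), (68.65062713623047, 240.64846801757812), 0.06058177724480629)
[  423   140   137   163 13581] [ 350. -616.    8.] [ 700. -337.  136.] ((511.4435119628906, -487.4795837402344), (345.703369140625, 216.8766326904297), 17.85401725769043)
[  78  145  137   32 2191] [636. 167.   8.] [700. 494.  76.] ((668.3324584960938, 330.763427734375), (63.71210479736328, 326.85919189453125), 0.19667525589466095)
[355 144  10   7  44] [ 693. -191.   49.] [ 700. -166.   87.] ((697.0595703125, -178.1374053955078), (6.19052267074585, 24.826404571533203), 3.8109426498413086)
[  4 153  49  47 332] [581. 557.   8.] [694. 675.  15.] ((638.0004272460938, 611.612548828125), (118.44497680664062, 87.37358093261719), 68.51982116699219)
[ 36 155  22  25  68] [629. 548.   8.] [689. 595.  13.] ((655.9827270507812, 568.6266479492188), (15.552201271057129, 72.55657958984375), 51.47989273071289)
[238 182  11  12 107] [597.  83.   8.] [625. 108.  30.] ((610.8743896484375, 95.72016143798828), (27.493881225585938, 24.2853
[... 1092 characters left out ...]
(86.38191986083984, 17.977806091308594), 8.952258110046387)
[283 235  24  38 528] [411. -56.  20.] [497.  -2.  31.] ((454.05340576171875, -29.59265899658203), (33.75448989868164, 84.57341003417969), 73.47453308105469)
[346 234  52  30 921] [ 432. -266.   10.] [ 500. -150.   39.] ((466.0237731933594, -208.37295532226562), (43.8989372253418, 110.9664535522461), 15.749129295349121)
[108 239  10  30 150] [418. 389.   8.] [486. 414.  19.] ((451.4979248046875, 402.359619140625), (68.1133041381836, 12.890759468078613), 13.666637420654297)
[394 254  28  28 109] [ 392. -326.    8.] [ 455. -263.   19.] ((423.1018371582031, -294.2949523925781), (63.02244186401367, 62.88132858276367), 89.78137969970703)
```

View pics/c1.png

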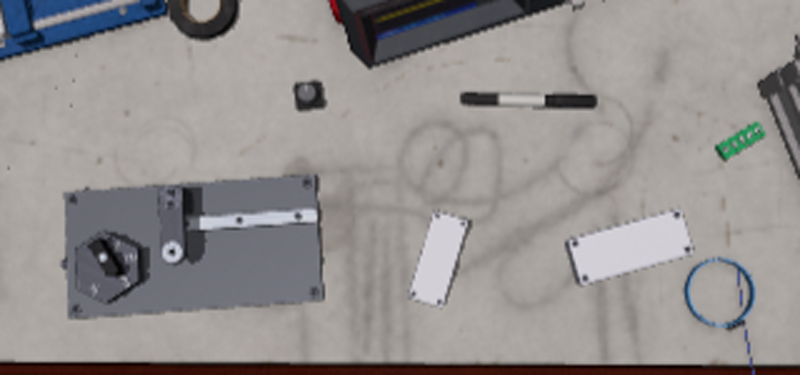

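View pics/scene0.png

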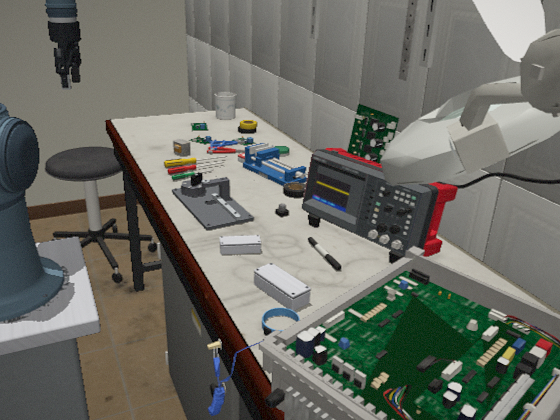

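The larger box is at crop (630,245), about (466,-208), with a long-axis tilt of about 16°. Look-alikes: the small box at crop (440,258), about 35x85 mm, is not wanted. The stop's bar is at crop (105,258), and its pointed end looks down-right, so it sits near 2. I'll go above the stop and look with the wrist camera.

```bash
cat >> h.py <<'E'
def go(x,y,z,yawdeg):
    s=bot.observe();p=s["ee_pos"];yw=s["ee_rot"][2]
    from scipy.spatial.transform import Rotation as R
    M=R.from_euler("xyz",[np.pi,0,yw]).as_matrix()
    t=M.T@(np.array([x,y,z])-p);dt=-((yawdeg-np.degrees(yw)+180)%360-180)
    print("pos",np.round(p,1),"yaw",round(np.degrees(yw),2),"move",np.round(t,1),"norm",np.round(t/500,4),"turn",round(dt/180,4),"t",s["time"],"gap",round(s["finger_gap"],1),"F",np.round(s["contact_force"],1),"q6",np.round(s["qpos"][5],2))
E
python3 - <<'E'
from h import *
im=cv2.imread("pics/top0.png");c=im[225:295,335:405]
cv2.imwrite("pics/c2.png",cv2.resize(c,(420,420),interpolation=cv2.INTER_CUBIC))
go(440,262,210,214)
E
```

```text
pos [201.9 538.4 231.3] yaw 159.44 move [-320.  -175.2   21.3] norm [-0.64   -0.3504  0.0427] turn -0.3031 t 1.0 gap 85.7 F [-0.7  0.5  0.4] q6 1.46
```

View pics/c2.png

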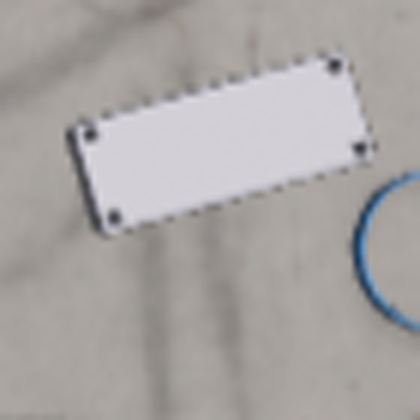

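Call:
drive_tool(
  plan=[
    [[-0.09,-0.04,0.01,-0.04,1],[-0.18,-0.08,0.02,-0.08,1],[-0.26,-0.12,0.02,-0.12,1],[-0.34,-0.16,0.03,-0.16,1],[-0.42,-0.2,0.03,-0.2,0]],
  ],
)

```text
time: 1.5
ee_pos: [364.2, 369.5, 215.9]
ee_rot: [-3.141, -0.0, -2.867]
contact_force: [0.7, 0.8, 0.1]
finger_gap: 73.0
finger_force: 0.0
```

The crop shows the large white box with four screws (corners near (85,130), (335,65), (365,150) and (110,220)). The choice is confirmed.

```bash
python3 -c "
from h import *
go(440,262,210,214)"
```

```text
pos [364.2 369.5 215.9] yaw -164.25 move [ -43.8 -124.     5.9] norm [-0.0876 -0.248   0.0118] turn -0.1014 t 1.5 gap 73.0 F [0.7 0.8 0.1] q6 0.4
```

Call:
drive_tool(
  plan=[
    [[-0.03,-0.08,0.01,-0.04,0],[-0.06,-0.16,0.01,-0.08,0],[-0.09,-0.24,0.01,-0.1,0],[-0.09,-0.25,0.01,-0.1,0],[-0.09,-0.25,0.01,-0.1,0]],
  ],
)

```text
time: 2.0
ee_pos: [440.5, 261.7, 211.3]
ee_rot: [3.141, 0.0, -2.561]
contact_force: [-0.7, 0.5, 0.4]
finger_gap: 42.5
finger_force: 0.0
```

```bash
python3 - <<'E'
from h import *
cal=bot.calibration("wrist")
im,d=bot.snapshot("wrist");cv2.imwrite("pics/w1.png",im[:,:,::-1])
for l,z in(("bush",10),("bush_arm",57),("stop_grip",48),("stop_cam",10),("fence",10),("jig",0)):
    for r in bot.place_of(l,"wrist")[:2]:
        u,v=r["location"];print(l,round(r["confidence"],2),np.round([u,v]),np.round(onz("wrist",u,v,z,cal),1))
K=np.array(cal["camera_matrix"]);T=np.array(cal["cam_to_world"]);print(np.round(T,2))
v,u=np.mgrid[:420,:560];P=np.stack([(u-K[0,2])/K[0,0]*d,(v-K[1,2])/K[1,1]*d,d],-1)@T[:3,:3].T+T[:3,3]
np.save("pics/Pw1.npy",P)
# bar: height 54-63 near stop
m=(P[...,2]>52)&(P[...,2]<64)&(np.hypot(P[...,0]-452,P[...,1]-273)<32)&(d>0)
print(m.sum(),np.median(P[...,2][m]),cv2.minAreaRect(P[m][:,:2].astype(np.float32)))
# plate rect from top camera
Q=np.load("pics/P.npy");m=(Q[...,2]>6)&(Q[...,0]>380)&(Q[...,0]<545)&(Q[...,1]>60)&(Q[...,1]<345)
print(cv2.minAreaRect(Q[m][:,:2].astype(np.float32)))
go(440,262,210,214)
E
```

```text
bush 0.65 [228. 173.] [460.3 210.   10. ]
bush_arm 0.65 [223. 181.] [457.3 210.7  57. ]
stop_grip 0.61 [286. 210.] [451.9 276.6  48. ]
stop_cam 0.77 [281. 199.] [454.1 272.7  10. ]
stop_cam 0.46 [284. 210.] [462.9 282.8  10. ]
fence 0.88 [175. 169.] [488.2 160.7  10. ]
jig 0.91 [219. 171.] [467.2 200.4   0. ]
[[-5.5000e-01  7.9000e-01  2.7000e-01  3.7126e+02]
 [ 8.4000e-01  5.2000e-01  1.8000e-01  2.1723e+02]
 [ 0.0000e+00  3.2000e-01 -9.5000e-01  3.5435e+02]
 [ 0.0000e+00  0.0000e+00  0.0000e+00  1.0000e+00]]
490 59.234945005103356 ((451.27813720703125, 274.0079345703125), (38.67544174194336, 11.619224548339844), 33.67728805541992)
((464.9982604980469, 194.72280883789062), (134.6262664794922, 259.6092224121094), 0.4556964337825775)
pos [439.5 263.5 211.3] yaw -146.45 move [ 0.4 -1.5  1.3] norm [ 0.0008 -0.0031  0.0027] turn -0.0025 t 2.35 gap 42.8 F [-0.5 -0.5 -0. ] q6 -0.17
```

View pics/w1.png

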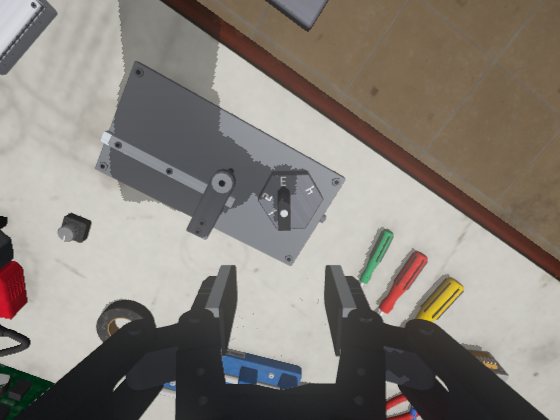

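The wrist view shows the bar at (284,210) pointing to numeral 3, with flat 2 at (268,197) facing the bush side. The arm is at (222,183). The stop reads 2 and the bar lies at 33.7°.

```bash
python3 - <<'E'
from h import *
P=np.load("pics/Pw1.npy")
m=(P[...,2]>17.5)&(P[...,2]<23)&(P[...,0]>470)&(P[...,0]<510)&(P[...,1]>70)&(P[...,1]<200)
q=P[m][:,:2].astype(np.float32);print(len(q),cv2.minAreaRect(q));l=cv2.fitLine(q,cv2.DIST_HUBER,0,.01,.01).ravel();print(l,np.degrees(np.arctan2(l[1],l[0])))
m=(P[...,2]>62)&(P[...,2]<71)&(P[...,0]>430)&(P[...,0]<530)&(P[...,1]>180)&(P[...,1]<250)
print(m.sum(),cv2.minAreaRect(P[m][:,:2].astype(np.float32)))
m=(P[...,2]>7)&(P[...,2]<13)&(P[...,0]>385)&(P[...,0]<540)&(P[...,1]>65)&(P[...,1]<340)
print(cv2.minAreaRect(P[m][:,:2].astype(np.float32)))
go(451.3,274,100,213.7);go(451.3,274,39,213.7)
E
```

```text
1354 ((490.3955993652344, 142.1242218017578), (12.6177978515625, 113.14147186279297), 4.328497409820557)
[ 7.2571158e-02 -9.9736321e-01  4.9002167e+02  1.4099232e+02] -85.83832
1584 ((481.5787658691406, 212.8126678466797), (70.16685485839844, 21.788570404052734), 4.213295936584473)
((465.6549072265625, 205.64637756347656), (120.33720397949219, 244.7159881591797), 4.398868083953857)
pos [439.5 263.5 211.3] yaw -146.45 move [-15.7   2.2 111.3] norm [-0.0313  0.0044  0.2227] turn -0.0008 t 2.35 gap 42.8 F [-0.5 -0.5 -0. ] q6 -0.17
pos [439.5 263.5 211.3] yaw -146.45 move [-15.7   2.2 172.3] norm [-0.0313  0.0044  0.3447] turn -0.0008 t 2.35 gap 42.8 F [-0.5 -0.5 -0. ] q6 -0.17
```

Call:
drive_tool(
  plan=[
    [[-0.03,0.004,0.09,0,0],[-0.031,0.004,0.18,0,0],[-0.031,0.004,0.26,0,0],[-0.031,0.004,0.31,0,0],[-0.031,0.004,0.343,0,0]],
  ],
)

```text
time: 2.85
ee_pos: [449.8, 272.7, 37.3]
ee_rot: [3.141, -0.004, -2.557]
contact_force: [1.1, 0.6, -0.7]
finger_gap: 42.4
finger_force: 0.0
```

Call:
drive_tool(
  plan=[
    [[0,0,0,0,-1],[0,0,0,0,-1],[0,0,0,0,-1],[0,0,0,0,-1],[0,0,0,0,-1]],
  ],
)

```text
time: 3.35
ee_pos: [452.1, 273.2, 40.5]
ee_rot: [3.141, 0.001, -2.558]
contact_force: [-1.2, 0.4, -0.9]
finger_gap: 10.7
finger_force: 62.0
```

```bash
python3 -c "
from h import *
go(451.3,274,39,274.3);print(bot.observe()['torque'],bot.observe()['finger_force'])"
```

```text
pos [452.1 273.2  40.5] yaw -146.54 move [0.2 1.1 1.5] norm [0.0003 0.0022 0.0031] turn -0.338 t 3.35 gap 10.7 F [-1.2  0.4 -0.9] q6 -0.16
[0.12272159 0.30888885 0.04900088] 61.989148878492415
```

Call:
drive_tool(
  plan=[
    [[0,0,0,-0.04,-1],[0,0,0,-0.08,-1],[0,0,0,-0.12,-1],[0,0,0,-0.16,-1],[0,0,0,-0.2,-1]],
  ],
)

```text
time: 3.85
ee_pos: [453.0, 272.5, 41.0]
ee_rot: [-3.141, 0.002, -1.938]
contact_force: [-1.3, 0.3, 2.3]
finger_gap: 10.8
finger_force: 199.7
```

Call:
drive_tool(
  plan=[
    [[0,0,0,-0.04,-1],[0,0,0,-0.08,-1],[0,0,0,-0.12,-1],[0,0,0,-0.138,-1],[0,0,0,-0.138,-1]],
  ],
)

```text
time: 4.35
ee_pos: [453.0, 272.5, 41.0]
ee_rot: [-3.139, -0.0, -1.497]
contact_force: [-0.4, -3.2, 4.9]
finger_gap: 10.0
finger_force: 89.7
```

Call:
drive_tool(
  plan=[
    [[0,0,0,0,0],[0,0,0,0,0],[0,0,0,0,0],[0,0,0,0,0]],
  ],
)

```text
time: 4.75
ee_pos: [452.1, 273.0, 39.9]
ee_rot: [-3.141, 0.0, -1.496]
contact_force: [-0.5, -0.0, 0.3]
finger_gap: 42.9
finger_force: 0.0
```

Call:
drive_tool(
  plan=[
    [[0,0,-0.08,0,0],[0,0,-0.16,0,0],[0,0,-0.24,0,0],[0,0,-0.32,0,0],[0,0,-0.34,0,0]],
  ],
)

```text
time: 5.25
ee_pos: [454.4, 274.0, 214.8]
ee_rot: [-3.134, 0.003, -1.496]
contact_force: [0.4, 0.7, -0.3]
finger_gap: 42.8
finger_force: 0.0
```

```bash
python3 - <<'E'
from h import *
cal=bot.calibration("wrist")
im,d=bot.snapshot("wrist");cv2.imwrite("pics/w2.png",im[:,:,::-1])
K=np.array(cal["camera_matrix"]);T=np.array(cal["cam_to_world"])
v,u=np.mgrid[:420,:560];P=np.stack([(u-K[0,2])/K[0,0]*d,(v-K[1,2])/K[1,1]*d,d],-1)@T[:3,:3].T+T[:3,3]
m=(P[...,2]>52)&(P[...,2]<64)&(np.hypot(P[...,0]-452,P[...,1]-273)<32)&(d>0)
print(m.sum(),cv2.minAreaRect(P[m][:,:2].astype(np.float32)))
m=(P[...,2]>17.5)&(P[...,2]<23)&(P[...,0]>470)&(P[...,0]<510)&(P[...,1]>70)&(P[...,1]<200)
q=P[m][:,:2].astype(np.float32);print(len(q),cv2.minAreaRect(q))
m=(P[...,2]>62)&(P[...,2]<71)&(P[...,0]>430)&(P[...,0]<530)&(P[...,1]>180)&(P[...,1]<250)
print(m.sum(),cv2.minAreaRect(P[m][:,:2].astype(np.float32)))
go(466,-208,200,180+15.7)
E
```

```text
459 ((452.7110290527344, 272.6882019042969), (11.265947341918945, 37.90121841430664), 4.563938617706299)
1395 ((489.4818420410156, 154.33412170410156), (12.137951850891113, 92.22953796386719), 4.424098014831543)
1924 ((482.0056457519531, 212.6367950439453), (69.88615417480469, 21.91950225830078), 4.308809280395508)
pos [454.3 274.  214.3] yaw -85.71 move [481.5  24.4  14.3] norm [0.9631 0.0488 0.0286] turn 0.4366 t 5.3 gap 42.4 F [ 0.6 -0.1  0.1] q6 -1.22
```

View pics/w2.png

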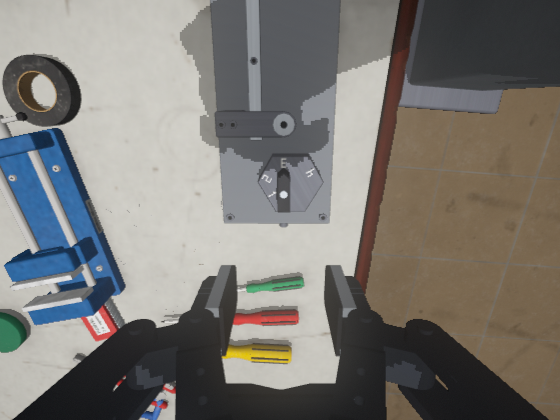

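The stop now reads 3: in the picture numeral 3 is at (284,163) facing the bush side, and the bar is along the jig's y. Next I'll move to the large box.

Call:
drive_tool(
  plan=[
    [[0.09,0,0.01,0,1],[0.18,0.01,0.01,0,1],[0.27,0.015,0.02,-0.01,1],[0.36,0.02,0.02,-0.02,1],[0.45,0.02,0.02,-0.03,1]],
  ],
)

```text
time: 5.8
ee_pos: [457.2, 46.2, 198.0]
ee_rot: [3.139, 0.001, -1.4]
contact_force: [1.5, -0.4, 0.4]
finger_gap: 85.2
finger_force: 0.0
```

```bash
python3 -c "
from h import *
go(466,-208,205,285.7)"
```

```text
pos [457.2  46.2 198. ] yaw -80.22 move [252.   34.5  -7. ] norm [ 0.5039  0.0689 -0.014 ] turn -0.0329 t 5.8 gap 85.2 F [ 1.5 -0.4  0.4] q6 -1.78
```

Call:
drive_tool(
  plan=[
    [[0.09,0.01,0,-0.01,1],[0.18,0.02,0,-0.02,1],[0.27,0.04,0,-0.03,1],[0.36,0.05,0,-0.033,1],[0.45,0.06,0,-0.033,1]],
  ],
)

```text
time: 6.3
ee_pos: [465.9, -180.6, 198.1]
ee_rot: [3.14, 0.002, -1.298]
contact_force: [0.6, -0.4, 0.5]
finger_gap: 85.3
finger_force: 0.0
```

Call:
drive_tool(
  plan=[
    [[0.05,0.008,0,0,1],[0.055,0.008,0,0,1],[0.055,0.008,0,0,1]],
  ],
)

```text
time: 6.6
ee_pos: [469.8, -206.5, 198.3]
ee_rot: [3.14, 0.002, -1.299]
contact_force: [-1.2, 0.3, 0.7]
finger_gap: 85.3
finger_force: 0.0
```

```bash
python3 - <<'E'
from h import *
cal=bot.calibration("wrist")
im,d=bot.snapshot("wrist");cv2.imwrite("pics/w3.png",im[:,:,::-1])
K=np.array(cal["camera_matrix"]);T=np.array(cal["cam_to_world"])
v,u=np.mgrid[:420,:560];P=np.stack([(u-K[0,2])/K[0,0]*d,(v-K[1,2])/K[1,1]*d,d],-1)@T[:3,:3].T+T[:3,3]
m=(P[...,2]>28)&(P[...,2]<40)&(np.abs(P[...,0]-466)<60)&(np.abs(P[...,1]+208)<80)&(d>0)
(c,wh,a)=cv2.minAreaRect(P[m][:,:2].astype(np.float32));print(m.sum(),np.median(P[m][:,2]),c,wh,a)
a=a if wh[0]<wh[1] else a-90
b=np.radians(90+a);g=np.array(c)-26*np.array([np.cos(b),np.sin(b)]);print(a,g)
go(*g,60,270+a);go(*g,12,270+a)
E
```

```text
4971 34.3757032506324 (465.7574462890625, -208.03427124023438) (44.05230712890625, 108.86382293701172) 15.773449897766113
15.773449897766113 [ 472.8251391  -233.05521683]
pos [ 469.8 -205.7  198.6] yaw -74.37 move [ 27.1   4.5 138.6] norm [0.0543 0.009  0.2771] turn -0.0008 t 6.65 gap 85.0 F [0.2 0.4 0.7] q6 -2.38
pos [ 469.8 -205.7  198.6] yaw -74.37 move [ 27.1   4.5 186.6] norm [0.0543 0.009  0.3731] turn -0.0008 t 6.65 gap 85.0 F [0.2 0.4 0.7] q6 -2.38
```

View pics/w3.png

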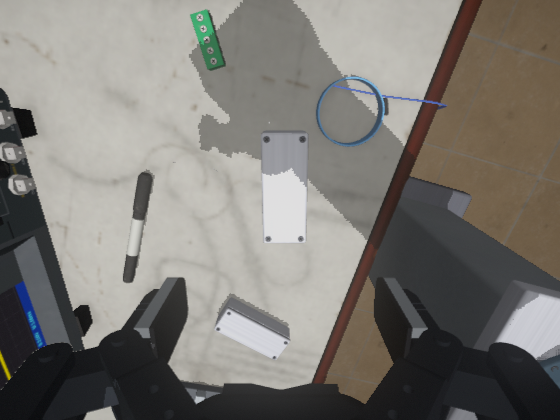

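The larger box lies at (285,187), centre (465.8,-208.0), tilt 15.8°. I'll grip 26 mm off its middle, on the -y half, with a moderate opening to stay clear of the ring.

Call:
drive_tool(
  plan=[
    [[0.05,0.009,0.09,0,0.45],[0.054,0.009,0.18,0,0.45],[0.054,0.009,0.27,0,0.45],[0.054,0.009,0.33,0,0.45],[0.054,0.009,0.373,0,0.45]],
  ],
)

```text
time: 7.15
ee_pos: [471.6, -230.8, 10.5]
ee_rot: [3.139, 0.004, -1.296]
contact_force: [-0.5, -0.4, 0.4]
finger_gap: 62.2
finger_force: 0.0
```

Call:
drive_tool(
  plan=[
    [[0,0,0,0,0.45],[0,0,0,0,-1],[0,0,0,0,-1],[0,0,0,0,-1],[0,0,0,0,-1]],
  ],
)

```text
time: 7.65
ee_pos: [474.5, -234.4, 14.4]
ee_rot: [-3.14, -0.002, -1.298]
contact_force: [-0.3, 0.9, 2.7]
finger_gap: 42.6
finger_force: 62.8
```

```bash
python3 -c "
from h import *
go(472.8,-233,12,285.77)"
```

```text
pos [ 474.5 -234.4   14.4] yaw -74.36 move [-1.7  1.2  2.4] norm [-0.0035  0.0025  0.0048] turn -0.0007 t 7.65 gap 42.6 F [-0.3  0.9  2.7] q6 -2.42
```

Call:
drive_tool(
  plan=[
    [[0,0,-0.03,0,-1],[0,0,-0.08,0,-1],[0,0,-0.14,0,-1],[0,0,-0.19,0,-1],[0,0,-0.19,0,-1]],
  ],
)

```text
time: 8.15
ee_pos: [476.3, -235.8, 112.3]
ee_rot: [-3.136, -0.006, -1.298]
contact_force: [0.7, 0.9, -1.9]
finger_gap: 42.5
finger_force: 62.4
```

```bash
python3 -c "
from h import *
go(462.7,99.4,100,274.35)"
```

```text
pos [ 476.3 -235.8  112.3] yaw -74.39 move [-326.5  -77.2   12.3] norm [-0.653  -0.1543  0.0247] turn 0.0626 t 8.15 gap 42.5 F [ 0.7  0.9 -1.9] q6 -2.42
```

Call:
drive_tool(
  plan=[
    [[-0.06,-0.015,0,0.01,-1],[-0.14,-0.035,0,0.02,-1],[-0.22,-0.055,0,0.03,-1],[-0.3,-0.07,0,0.04,-1],[-0.38,-0.09,0,0.05,-1]],
  ],
)

```text
time: 8.65
ee_pos: [464.5, -37.4, 107.3]
ee_rot: [3.14, 0.001, -1.457]
contact_force: [0.2, 0.7, -1.0]
finger_gap: 42.9
finger_force: 62.3
```

Call:
drive_tool(
  plan=[
    [[-0.07,-0.01,0,0.003,-1],[-0.14,-0.02,0,0.006,-1],[-0.21,-0.03,0,0.01,-1],[-0.25,-0.03,0,0.012,-1],[-0.26,-0.03,0,0.012,-1]],
  ],
)

```text
time: 9.15
ee_pos: [464.5, 93.8, 107.3]
ee_rot: [3.14, 0.001, -1.49]
contact_force: [-0.0, -0.7, -2.5]
finger_gap: 42.7
finger_force: 62.3
```

```bash
python3 - <<'E'
from h import *
go(462.7,99.4,30,274.35)
cal=bot.calibration("top")
im,d=bot.snapshot("top")
for r in bot.place_of("box_center","top")[:2]: print(r["confidence"],r["location"],onz("top",*r["location"],100))
cal=bot.calibration("wrist")
im,d=bot.snapshot("wrist");cv2.imwrite("pics/w4.png",im[:,:,::-1])
E
```

```text
pos [464.5  93.8 107.3] yaw -85.36 move [-5.7  1.3 77.3] norm [-0.0114  0.0026  0.1546] turn 0.0016 t 9.15 gap 42.7 F [-0.  -0.7 -2.5] q6 -1.59
```

View pics/w4.png

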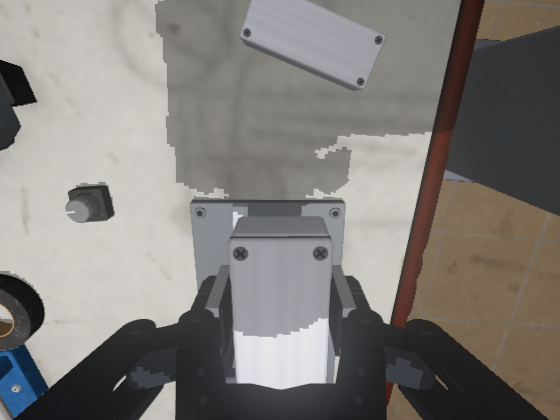

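The box is held square above the plate's -y end, with its end at (280,225) and the jig corners at (200,212) and (336,212). I'll lower it gently.

Call:
drive_tool(
  plan=[
    [[0,0.006,0.05,0.0016,-1],[0,0.006,0.09,0.0016,-1],[0,0.006,0.13,0.0016,-1],[0,0.006,0.15,0.0016,-1],[0,0.006,0.154,0.0016,-1]],
  ],
)

```text
time: 9.8
ee_pos: [461.5, 90.7, 30.1]
ee_rot: [3.139, -0.0, -1.5]
contact_force: [0.1, 0.6, -1.8]
finger_gap: 42.6
finger_force: 62.2
```

Call:
drive_tool(
  plan=[
    [[0,0,0.002,0,-1],[0,0,0.004,0,-1],[0,0,0.006,0,-1],[0,0,0.008,0,-1],[0,0,0.008,0,-1]],
  ],
)

```text
time: 10.3
ee_pos: [462.8, 91.8, 27.6]
ee_rot: [-3.141, 0.0, -1.498]
contact_force: [-0.3, 0.1, -1.9]
finger_gap: 42.4
finger_force: 62.2
```

Call:
drive_tool(
  plan=[
    [[0,0,0.002,0,-1],[0,0,0.004,0,-1],[0,0,0.004,0,-1]],
  ],
)

```text
time: 10.6
ee_pos: [462.5, 91.8, 25.2]
ee_rot: [3.141, 0.0, -1.498]
contact_force: [-0.0, -1.2, -1.8]
finger_gap: 43.1
finger_force: 62.2
```

Call:
drive_tool(
  plan=[
    [[0,0,0.002,0,-1],[0,0,0.003,0,-1],[0,0,0.003,0,-1]],
  ],
)

```text
time: 10.9
ee_pos: [463.1, 91.8, 24.4]
ee_rot: [-3.141, 0.0, -1.498]
contact_force: [-1.9, -0.6, 4.0]
finger_gap: 42.7
finger_force: 63.0
```

Call:
drive_tool(
  plan=[
    [[0,0,0.002,0,-1],[0,0,0.002,0,-1],[0,0,0.002,0,-1]],
  ],
)

```text
time: 11.2
ee_pos: [463.5, 91.8, 24.4]
ee_rot: [-3.139, 0.0, -1.498]
contact_force: [-3.5, -0.5, 14.1]
finger_gap: 42.6
finger_force: 64.1
```

Call:
drive_tool(
  plan=[
    [[0,0,-0.0018,0,-1],[-0.03,0,-0.0018,0,-1],[-0.06,0,-0.0018,0,-1],[-0.09,0,-0.0018,0,-1],[-0.09,0,-0.0018,0,-1]],
  ],
)

```text
time: 11.7
ee_pos: [460.4, 138.3, 24.4]
ee_rot: [-3.139, 0.002, -1.496]
contact_force: [-0.7, 1.9, 6.0]
finger_gap: 42.7
finger_force: 63.2
```

Call:
drive_tool(
  plan=[
    [[-0.01,0,0,0,-1],[-0.02,0,0,0,-1],[-0.026,0,0,0,-1],[-0.032,0,0,0,-1],[-0.032,0,0,0,-1]],
  ],
)

```text
time: 12.2
ee_pos: [459.3, 152.3, 24.4]
ee_rot: [-3.14, -0.0, -1.498]
contact_force: [-0.2, 0.6, 5.3]
finger_gap: 42.8
finger_force: 63.1
```

Call:
drive_tool(
  plan=[
    [[0,-0.002,0,0,-1],[0,-0.003,0,0,-1],[0,-0.004,0,0,-1],[0,-0.004,0,0,-1]],
  ],
)

```text
time: 12.6
ee_pos: [460.7, 152.4, 24.4]
ee_rot: [-3.141, 0.0, -1.498]
contact_force: [-1.6, -0.4, 7.4]
finger_gap: 42.8
finger_force: 63.4
```

Call:
drive_tool(
  plan=[
    [[-0.003,0,0,0,-1],[-0.006,0,0,0,-1],[-0.009,0,0,0,-1],[-0.01,0,0,0,-1],[-0.01,0,0,0,-1]],
  ],
)

```text
time: 13.1
ee_pos: [460.9, 157.0, 24.4]
ee_rot: [-3.14, -0.001, -1.498]
contact_force: [0.1, -0.7, 6.0]
finger_gap: 43.1
finger_force: 63.2
```

Call:
drive_tool(
  plan=[
    [[0,-0.001,0,0,-1],[0,-0.002,0,0,-1],[0,-0.003,0,0,-1],[0,-0.003,0,0,-1]],
  ],
)

```text
time: 13.5
ee_pos: [461.8, 157.3, 24.4]
ee_rot: [-3.141, -0.0, -1.498]
contact_force: [-2.1, -1.3, 8.0]
finger_gap: 42.6
finger_force: 63.4
```

Call:
drive_tool(
  plan=[
    [[-0.003,0,0,0,-1],[-0.004,0,0,0,-1],[-0.005,0,0,0,-1],[-0.005,0,0,0,-1]],
  ],
)

```text
time: 13.9
ee_pos: [461.7, 159.2, 24.4]
ee_rot: [-3.141, -0.002, -1.499]
contact_force: [-1.5, -3.0, 9.0]
finger_gap: 42.8
finger_force: 63.4
```

Call:
drive_tool(
  plan=[
    [[0,-0.001,-0.0008,0,-1],[0,-0.002,-0.0008,0,-1],[0,-0.002,-0.0008,0,-1],[0,-0.002,-0.0008,0,-1]],
  ],
)

```text
time: 14.3
ee_pos: [461.7, 159.3, 24.4]
ee_rot: [3.141, -0.001, -1.499]
contact_force: [-3.3, -1.6, 7.7]
finger_gap: 42.9
finger_force: 63.5
```

Call:
drive_tool(
  plan=[
    [[-0.001,0,0,0,-1],[-0.002,0,0,0,-1],[-0.003,0,0,0,-1],[-0.003,0,0,0,-1]],
  ],
)

```text
time: 14.7
ee_pos: [461.6, 160.7, 24.4]
ee_rot: [3.141, -0.002, -1.499]
contact_force: [-2.4, -2.3, 8.2]
finger_gap: 42.7
finger_force: 63.5
```

Call:
drive_tool(
  plan=[
    [[-0.001,-0.001,-0.0008,0,-1],[-0.002,-0.002,-0.0008,0,-1],[-0.003,-0.002,-0.0008,0,-1],[-0.003,-0.002,-0.0008,0,-1]],
  ],
)

```text
time: 15.1
ee_pos: [461.6, 161.3, 24.4]
ee_rot: [3.139, -0.004, -1.499]
contact_force: [-3.7, -6.1, 8.7]
finger_gap: 42.4
finger_force: 63.6
```

Call:
drive_tool(
  plan=[
    [[-0.001,0,0,0,-1],[-0.002,0,0,0,-1],[-0.003,0,0,0,-1],[-0.003,0,0,0,-1]],
  ],
)

```text
time: 15.5
ee_pos: [461.6, 161.3, 24.4]
ee_rot: [3.139, -0.008, -1.5]
contact_force: [-4.6, -10.9, 9.3]
finger_gap: 42.8
finger_force: 63.6
```

Call:
drive_tool(
  plan=[
    [[0.001,-0.001,0,0,-1],[0.0012,-0.002,0,0,-1],[0.0012,-0.003,0,0,-1],[0.0012,-0.003,0,0,-1],[0.0012,-0.003,0,0,-1]],
  ],
)

```text
time: 16.0
ee_pos: [461.6, 161.3, 24.4]
ee_rot: [3.137, -0.006, -1.499]
contact_force: [-8.4, -10.1, 14.2]
finger_gap: 43.0
finger_force: 64.2
```

```bash
python3 - <<'E'
from h import *
s=bot.observe();print(s["contact_force"],s["torque"],s["ee_pos"],s["ee_rot"],s["time"])
im,d=bot.snapshot("top");cv2.imwrite("pics/t5.png",cv2.resize(im[215:285,135:260,::-1],(800,448),interpolation=cv2.INTER_CUBIC))
im,d=bot.snapshot("wrist");cv2.imwrite("pics/w5.png",im[:,:,::-1])
E
```

```text
[ -8.3891268  -10.10272968  14.22647537] [-1.71128203  1.33046355 -0.04003625] [461.60767572 161.29921868  24.44739099] [ 3.13683875 -0.00607037 -1.49919103] 16.0
```

View pics/w5.png

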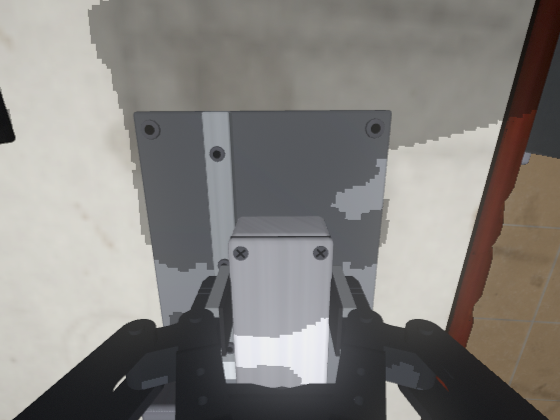

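View pics/t5.png

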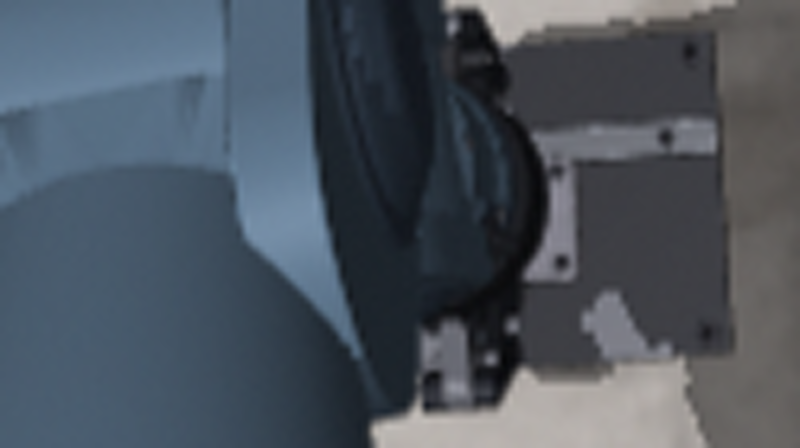

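The box lies along the fence at (232,260) and against the stop. The forces are a bit high, so I'll ease off to a few newtons.

Call:
drive_tool(
  plan=[
    [[0.001,0.0005,-0.0008,0,-1],[0.0018,0.001,-0.0016,0,-1],[0.0018,0.001,-0.0016,0,-1],[0.0018,0.001,-0.0016,0,-1],[0.0018,0.001,-0.0016,0,-1]],
  ],
)

```text
time: 16.6
ee_pos: [461.6, 161.3, 24.5]
ee_rot: [3.137, -0.004, -1.499]
contact_force: [-4.0, -6.2, 4.5]
finger_gap: 42.6
finger_force: 63.0
```

Call:
drive_tool(
  plan=[
    [[0,0,0,0,-1],[0,0,0,0,-1],[0,0,0,0,-1],[0,0,0,0,-1],[0,0,0,0,-1]],
  ],
)

```text
time: 17.1
ee_pos: [461.6, 161.3, 24.5]
ee_rot: [3.137, -0.004, -1.499]
contact_force: [-3.9, -6.2, 4.2]
finger_gap: 42.8
finger_force: 63.0
```

```bash
python3 -c "
from h import *
print(bot.observe()['contact_force'],bot.observe()['ee_pos']);print(bot.job_done())"
```

```text
[-3.87977944 -6.20791126  4.165538  ] [461.59415651 161.26535432  24.48808271]
the job is handed in; nothing more can be done
None
```

The stop is turned to 3, and the large box is under the bush, still gripped and pressed with about 4 N against the fence and 6 N against the stop; I handed the job in at about 17 s without touching the potentiometer, marker pen or terminal block.

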